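# Click the filter slide into its first position

### The job

On the microscope lamp, take the knob of the filter slide and push the slide all the way in until you feel its end stop, then draw it back out to the first click, where the ball drops into the notch. Keep hold of the knob with the slide seated in that notch, so that I can tighten the locking screw: finish while still holding it. Leave everything else on the bench where it is.

Things in the scene. Friction and masses are not known exactly. Their poses are not given: they have to be found in the camera images.
- illuminator: Microscope lamp, fixed to the bench: a black bed 215 mm long (x -75 to 140 mm, 76 mm wide) with two guide rails carrying the filter slide, a black housing over its middle (64 x 60 mm, top 92 mm up). Origin: on the bench under the housing's middle. Its -x axis is the way the slide is drawn out (towards the robot), +x the way it is pushed in.
- lamp_house (a point): Middle of the top of the cream lamp house with cooling fins, 101 mm up, on the +y side of the same unit (96 mm along x, 105 mm along y, centre at x = 0, y = 108 mm of the unit). On the -y side a lens tube 51 mm across reaches to y = -88 mm.
- lock_screw (a point): Top of the small knurled locking screw on the housing's cover, 112 mm above the bench; not to be turned by the robot.
- slide_knob (a point): Pull knob at the front (-x) end of the filter slide: knurled aluminium cylinder, 20 mm across, 24 mm long, axis level along the unit's x; this point is its centre, 45 mm above the bench, free all round, on a 12 mm thick neck 20 mm long. Slide fully in: the knob's centre is at x = -98 mm, y = 0 of the unit.
- filter_slide: The filter slide: an upright aluminium strip 194 mm long, 8 mm thick, 18 to 70 mm above the bench, with three round filters, running through the housing; neck and pull knob at its front end belong to it. Axes as the unit's; origin on the bench, 98 mm behind (+x of) the knob's centre.
- slide_travel (a joint): How far the slide is drawn out, m: 0 = fully in at its end stop, 0.115 = fully out. 1 to 2 N of friction; stays where left. Three V notches in its top edge, 10 mm wide, 40 mm apart: the first click comes 17 to 27 mm out (each unit differs). The ball draws the slide into a notch over the last 4 mm with up to about 6 N; leaving a notch takes about 10 N.
- click_ball (a joint): How far the sprung ball of the click stop, hidden under the housing's cover, has dropped, m: about 0.0007 while it rides on the plain edge of the slide, about 0.0037 at the bottom of a notch, about 0.002 when the slide is a little over 2 mm off the notch's middle.
- slide_case: Bystander: flat dark slide case, 87 x 162 x 33 mm; origin under its centre.
- oil_bottle: Bystander: small brown bottle, 34 mm across, 75 mm tall; origin under its centre.
- objective: Bystander: a spare objective standing on its threaded end, 33 mm across, 45 mm tall; origin under its centre.
- petri_dish: Bystander: glass dish, 90 mm across, 16 mm tall; origin under its centre.
- forceps: Bystander: steel forceps lying flat, 125 mm long, 7 mm tall; origin about their middle, on the bench.
- spare_filter: Bystander: a glass filter in a black ring, 28 mm across, 7 mm tall; origin under its centre.
- screwdriver: Bystander: small black-handled screwdriver lying flat, 160 mm long, 26 mm tall; origin about its middle, on the bench.

How it is judged (in metres and radians):
On the way:
1. the filter slide is pushed fully in against its end stop (within 3 mm) (value of joint slide_travel below 0.003 m), for 0.2 s.
At the end, for the whole second after the job is handed in: The slide rests (slower than 5 mm/s) at its first click, 14 to 30 mm out, with the ball in the notch (its reading above 2 mm: the slide within about 2 mm of the notch's middle), and the fingers still hold the slide by its knob with more than 3 N (value of joint click_ball above 0.002 m and value of joint slide_travel between 0.014 and 0.03 m and velocity of joint slide_travel between -0.005 and 0.005 m/s and contact force between the fingers and filter_slide above 3 N); the arm keeps its last pose, push and grip.
It fails at once if a bystander is shifted by more than 20 mm (distance of any of slide_case, oil_bottle, objective, petri_dish, forceps, spare_filter, screwdriver from where it was at the start of the episode above 0.02 m).
It also fails if it takes over 45 s, if anything falls off the work surface, if the arm or the gripper's body presses on something with over 40 N, if the wrist force passes 120 N, or if a joint passes its speed limit or range.

### The arm

A 6-joint arm with a two-finger parallel gripper is mounted at the origin on the work surface. World frame = base frame: x ahead of the robot, y to its left, z up, the work surface at z = 0. Lengths are in m, angles in degrees, forces in N, time in s.
With the tool pointing down it reaches from about 0.35 to 0.875 m from the base axis. Payload 4.2 kg.
Tool frame: the origin (TCP) lies at the very end of the fingers, on their centre line; the grasp point (between the pads) lies 19 mm behind it (tcp_to_grasp is the z of the grasp point in the tool frame, in m); z points along the fingers, y is the direction in which the jaws open and shut (so a half turn about z gives the same grasp; the last joint's range is limited). The gripper opens to 87 mm and grips with 3 to 60 N. Pads are 19 mm wide; open, the fingers measure 117 mm over their backs; the gripper's body (75 mm by 190 mm) begins 51 mm behind the grasp point.
Start: joints at [79.618, 22.042, 0.453, 0, -68.411, -14.817], TCP at [0.266, 0.566, 0.223] pointing down, gripper open.
Joint ranges: [-179.83, 179.83], [-69.29, 118.12], [-61.27, 80.66], [-181.25, 117.63], [-171.15, -9.14], [-177.46, 177.46]. Speed limits (degrees/s): [159.86, 159.86, 180, 180, 180, 180].

### API

Orientations are given as a 3x3 rotation matrix whose columns are the frame's x, y, z axes.
In Python, from station import sense, capture, camera_params, finish_job, tcp_to_grasp gives the robot as it stands.
- The arm moves only by the shell command python3 -m inch 'ROWS'. ROWS is JSON, a list of rows, each an object of numbers: "jaw": the closure in counts, from 0 (fully open) to 255 (shut); "x", "y", "z": the shift along the world's x, y, z normalised to -1 to 1, where 1 is 0.06 m; "ax", "ay", "az": the turn, a rotation vector about the world's x, y, z normalised to -1 to 1, where 1 is 10 degrees. A call has 1 to 12 rows; each row shifts and turns the pose as measured when the row begins; what a row does not reach is not made up. A row lasts 1/8 s, in which the tool goes at most 62.5 mm and 10.7 degrees, less where a joint would pass 70% of its speed; a pose out of reach is approached as far as the arm can. A call with a number of a shift or a turn outside -1 to 1 is refused whole. A call with a gripper value outside its range is refused whole. The fingers move at their own pace and stop on an object; the grip force is fixed at half the most. Time passes only in rows, so rows that do not move let the fingers close. It gives the time, the measured TCP pose, the force and the opening at its end, in the units of the state.
- sense(): the state, without advancing time (a new reading comes with each control period).
- capture(name): name is "scene" or "side" or "wrist"; returns the picture (420x560x3 uint8, red, green, blue); there is no depth.
- camera_params(name): a dict with "vfov" (degrees; the focal length in pixels is half the picture's height over the tangent of half this angle, whatever the lens; pixels are square), "cx", "cy" (the principal point, pixels), "R" (3x3) and "t" (3): a world point X has camera coordinates R X + t. Camera axes: x right, y down, z forward; pixel columns grow to the right and rows downward; lengths in m; the calibration is good to about 2 mm. A picture is of the moment at which its call begins: read the wrist's pose just before it. camera_params takes no time and is no camera call; for the wrist camera it gives the pose at the moment of the call.
- finish_job(): hands the job in, once; it reports no verdict.
The state is a dict: "time_s": time; "joints": joint angles; "joint_velocities": joint speeds; "effort": joint torques, N m; "tcp_pos": TCP position; "ee_rot": TCP orientation; "wrist_force": force on the tool from outside, world axes, zero at the start; "moment": the same for the moment, N m; "gripper_width": opening from 0.0 (shut) to 1.0 (fully open).
Only numpy, scipy, OpenCV 4.12 (cv2) and the standard library are available. Lean on these libraries where they do the work, as an engineer would, in place of code of your own. Each camera call takes 0.05 s, during which the arm holds its last target.

## Working session

There is one attempt and no reset: what is moved stays moved. The work goes in short steps, Python scripts to look and compute and a shell command to move; the robot and the scene stay as the last step left them, time stands still between calls to the robot, and variables do not carry over. Pictures are saved under pics/ and viewed, and the job is handed in when it is done.

```bash
mkdir -p pics; ls
python3 - <<'E'
from station import *
import cv2
print(sense(), tcp_to_grasp)
for n in("scene","side","wrist"):
    p=camera_params(n);print(n,p)
    cv2.imwrite(f"pics/{n}0.png",capture(n)[:,:,::-1])
E
```

```text
pics
{'time_s': 0.0, 'joints': array([ 7.96202353e+01,  2.20906309e+01,  3.78452139e-01, -2.93876880e-02,
       -6.84107210e+01, -1.48174730e+01]), 'joint_velocities': array([-0.02735036, -0.05910674, -0.06799872, -0.04977741,  0.06187239,
       -0.08706788]), 'effort': array([ 5.05344560e-04, -3.90665138e+01,  1.87392211e+01,  4.21948045e+00,
        1.09145712e-02, -1.86951420e-04]), 'tcp_pos': array([0.26579833, 0.56498736, 0.22145088]), 'ee_rot': array([[ 9.04767035e-01, -4.25905953e-01, -8.55584785e-04],
       [-4.25906803e-01, -9.04764775e-01, -2.02392725e-03],
       [ 8.78996880e-05,  2.19558204e-03, -9.99997586e-01]]), 'wrist_force': array([ 0.07744775,  0.51903756, -0.90782203]), 'moment': array([ 0.0132489 ,  0.0066317 , -0.01324891]), 'gripper_width': 1.001904099320851} -0.0187
scene {'vfov': 49.46269101204386, 'cx': 278.1328971882561, 'cy': 211.10231293382492, 'R': array([[ 0.79279015,  0.60930155,  0.01534305],
       [ 0.51792042, -0.66019203, -0.54397143],
       [-0.32131328,  0.43920167, -0.83896345]]), 't': array([-0.46563268, -0.23520372,  1.23959477])}
side {'vfov': 54.507577078646776, 'cx': 278.27800012097407, 'cy': 202.45649024994376, 'R': array([[-0.89675977, -0.44250815, -0.00290832],
       [-0.32453318,  0.66211847, -0.67548305],
       [ 0.30083241, -0.60480218, -0.73736978]]), 't': array([0.50409732, 0.24023193, 0.93680794])}
wrist {'vfov': 66.54950979389085, 'cx': 279.0557053311597, 'cy': 211.28659757687868, 'R': array([[-0.42589418, -0.90476914,  0.00263717],
       [-0.86872615,  0.40973903,  0.27826032],
       [-0.2528419 ,  0.11621848, -0.96050208]]), 't': array([ 0.62524125, -0.03580942,  0.39201419])}
```

View pics/scene0.png

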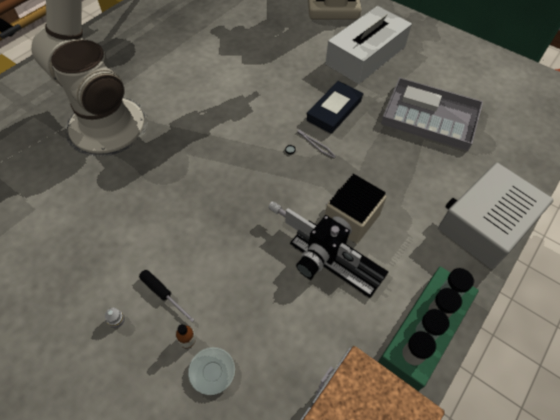

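View pics/side0.png

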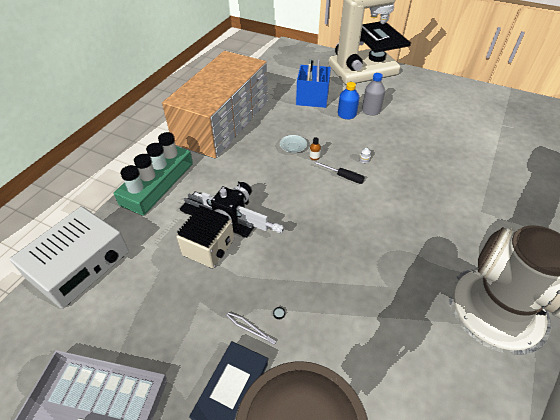

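View pics/wrist0.png

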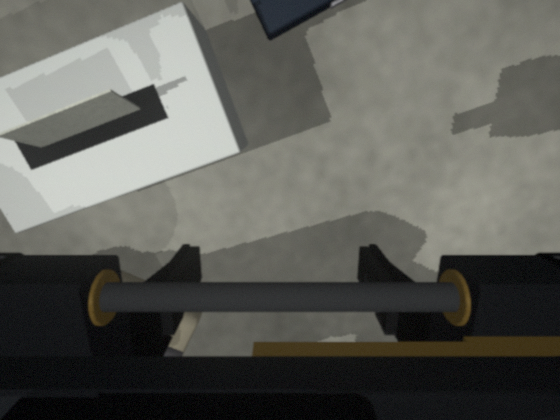

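The lamp is at about (330,245) in the scene view, with its knob near (275,207). In the side view the knob is near (278,227). I'll zoom in on both.

Run:
```python
import cv2,numpy as np
a=cv2.imread("pics/scene0.png")[170:300,255:395];b=cv2.imread("pics/side0.png")[165:275,165:305]
cv2.imwrite("pics/z1.png",cv2.resize(a,None,fx=5,fy=4.6,interpolation=cv2.INTER_CUBIC) if 0 else cv2.resize(a,None,fx=4.5,fy=4.5,interpolation=cv2.INTER_CUBIC))
cv2.imwrite("pics/z2.png",cv2.resize(b,None,fx=5,fy=5,interpolation=cv2.INTER_CUBIC))
```

```text
(no output)
```

View pics/z1.png

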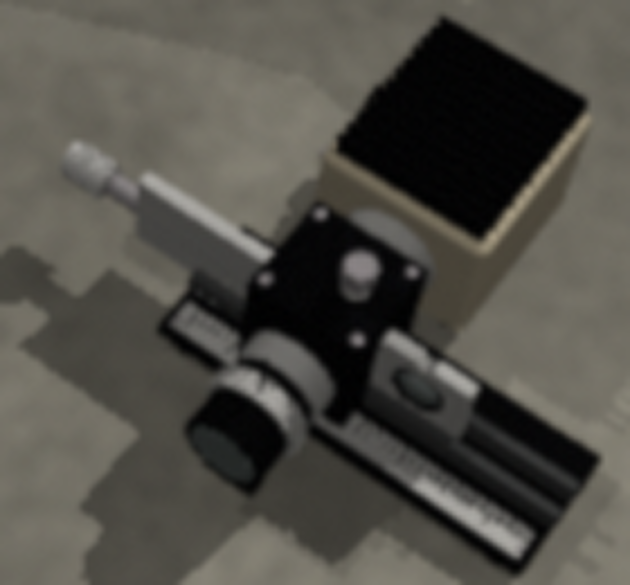

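View pics/z2.png

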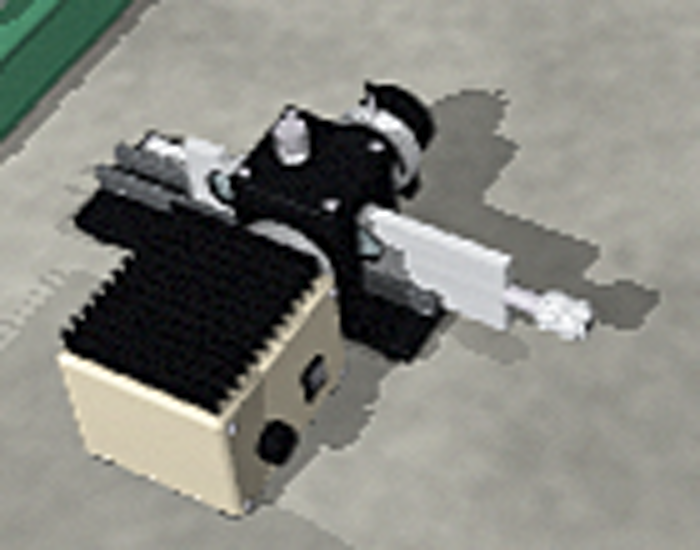

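```bash
cat > h.py <<'E'
import numpy as np
from station import camera_params
def ray(n,u,v):
    p=camera_params(n);f=210/np.tan(np.radians(p['vfov']/2));R=np.array(p['R']);t=np.array(p['t'])
    d=R.T@np.array([(u-p['cx'])/f,(v-p['cy'])/f,1]);return -R.T@t,d/np.linalg.norm(d)
def plane(n,u,v,z):
    c,d=ray(n,u,v);return c+d*(z-c[2])/d[2]
def tri(obs):
    A=np.zeros((3,3));b=np.zeros(3)
    for o in obs:
        c,d=ray(*o);M=np.eye(3)-np.outer(d,d);A+=M;b+=M@c
    return np.linalg.solve(A,b)
def proj(n,X):
    p=camera_params(n);f=210/np.tan(np.radians(p['vfov']/2));q=np.array(p['R'])@X+p['t'];return q[:2]/q[2]*f+[p['cx'],p['cy']]
E
python3 - <<'E'
from h import *
np.set_printoptions(precision=4,suppress=True)
print("knob",tri([("scene",275,207.1),("side",277.6,227.8)]),plane("scene",275,207.1,.045),plane("side",277.6,227.8,.045))
print("lock",tri([("scene",335,228.2),("side",223.4,189.4)]),plane("scene",335,228.2,.112),plane("side",223.4,189.4,.112))
s=[plane("scene",255+a/4.5,170+b/4.5,.092) for a,b in[(320,213),(265,278),(357,340),(412,271)]];print(np.array(s),np.mean(s,0))
a=plane("scene",255+147/4.5,170+178/4.5,.07);b=plane("scene",255+270/4.5,170+253/4.5,.07);print("strip",a,b,np.degrees(np.arctan2(*(b-a)[1::-1])))
a=plane("side",165+371/5,165+206/5,.07);b=plane("side",165+508/5,165+260/5,.07);print("strip",b,a,np.degrees(np.arctan2(*(a-b)[1::-1])))
E
```

```text
knob [0.5417 0.0459 0.0447] [0.5421 0.0459 0.045 ] [0.5413 0.0459 0.045 ]
lock [0.6972 0.0442 0.1131] [0.6982 0.0457 0.112 ] [0.6965 0.0426 0.112 ]
[[0.6633 0.068  0.092 ]
 [0.6632 0.0224 0.092 ]
 [0.7155 0.0214 0.092 ]
 [0.7154 0.0681 0.092 ]] [0.6894 0.045  0.092 ]
strip [0.5782 0.0449 0.07  ] [0.6511 0.047  0.07  ] 1.6393508182451815
strip [0.5727 0.0448 0.07  ] [0.6533 0.0434 0.07  ] -0.9806549542828076
```

```bash
python3 - <<'E'
from h import *
from station import *
p=camera_params("wrist");s=sense();c=-np.array(p['R']).T@p['t'];print(np.array(s['ee_rot']).T@(c-s['tcp_pos']))
E
python3 -m inch '[{"x":0.5,"y":-0.95,"az":0.5},{"x":0.5,"y":-0.95,"az":0.5},{"x":0.5,"y":-0.95,"az":0.5},{"x":0.5,"y":-0.95,"az":0.5},{"x":0.5,"y":-0.95,"az":0.5}]'
```

```text
[ 0.07482419 -0.00147809 -0.1632856 ]$[0]: bad value
```

```bash
python3 -m inch '[{"jaw":0,"x":0.5,"y":-0.95,"z":0,"ax":0,"ay":0,"az":0.5},{"jaw":0,"x":0.5,"y":-0.95,"z":0,"ax":0,"ay":0,"az":0.5},{"jaw":0,"x":0.5,"y":-0.95,"z":0,"ax":0,"ay":0,"az":0.5},{"jaw":0,"x":0.5,"y":-0.95,"z":0,"ax":0,"ay":0,"az":0.5},{"jaw":0,"x":0.5,"y":-0.95,"z":0,"ax":0,"ay":0,"az":0.5}]'
```

```text
time_s: 0.78
tcp_pos: [0.4106, 0.2863, 0.2191]
ee_rot: [[1.0, 0.018, -0.0], [0.018, -1.0, -0.005], [-0.0, 0.005, -1.0]]
wrist_force: [1.0, 1.1, 0.6]
gripper_width: 0.999
```

```bash
python3 -m inch '[{"jaw":0,"x":0.5,"y":-0.9,"z":0,"ax":0,"ay":0,"az":0},{"jaw":0,"x":0.5,"y":-0.9,"z":0,"ax":0,"ay":0,"az":0},{"jaw":0,"x":0.5,"y":-0.9,"z":0,"ax":0,"ay":0,"az":0},{"jaw":0,"x":0.5,"y":-0.9,"z":0,"ax":0,"ay":0,"az":0},{"jaw":0,"x":0,"y":0,"z":0,"ax":0,"ay":0,"az":0}]'
python3 - <<'E'
from h import *
from station import *
import cv2
print(sense()['tcp_pos'],proj("wrist",np.array([.542,.046,.045])))
cv2.imwrite("pics/w1.png",capture("wrist")[:,:,::-1])
E
```

```text
time_s: 1.4
tcp_pos: [0.5314, 0.0634, 0.2185]
ee_rot: [[1.0, 0.014, -0.001], [0.014, -1.0, -0.005], [-0.001, 0.004, -1.0]]
wrist_force: [-0.6, 0.1, -0.5]
gripper_width: 0.997
[0.53135284 0.06335323 0.21851551] [296.39677283 181.95524757]
```

View pics/w1.png

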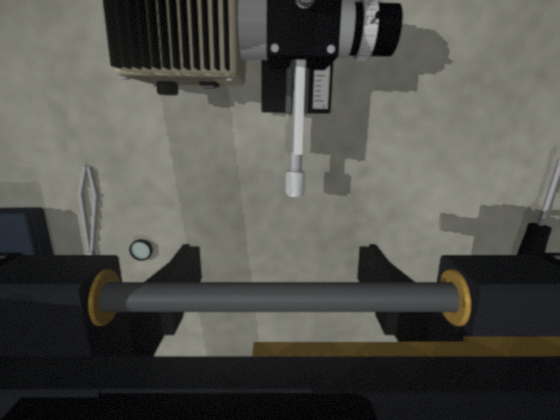

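The knob shows at (295,184) in the wrist view, against a prediction of (296,182), so the two agree. Next I'll check the strip's yaw in this view.

Run:
```python
from h import *
import cv2
im=cv2.imread("pics/w1.png");g=cv2.cvtColor(im,cv2.COLOR_BGR2GRAY)
m=[]
for v in list(range(68,152,6))+list(range(175,192,4)):
    r=g[v,280:320].astype(int); k=np.where(r>185)[0]
    if len(k): 
        P=plane("wrist",280+k.mean(),v,.07 if v<160 else .055);print(v,280+k.min(),280+k.max(),P.round(4))
cv2.imwrite("pics/w1z.png",cv2.resize(im[40:210,250:350],None,fx=3.5,fy=3.5))
```

```text
68 298 299 [0.6499 0.0505 0.07  ]
74 298 299 [0.645  0.0503 0.07  ]
80 298 298 [0.6399 0.0506 0.07  ]
86 297 298 [0.6348 0.0509 0.07  ]
92 297 298 [0.6297 0.0507 0.07  ]
98 297 298 [0.6245 0.0506 0.07  ]
104 297 298 [0.6193 0.0504 0.07  ]
110 297 297 [0.614  0.0507 0.07  ]
116 296 298 [0.6086 0.0505 0.07  ]
122 296 297 [0.6032 0.0508 0.07  ]
128 296 297 [0.5978 0.0506 0.07  ]
134 296 298 [0.5923 0.05   0.07  ]
140 296 298 [0.5867 0.0498 0.07  ]
146 296 299 [0.5811 0.0491 0.07  ]
179 294 294 [0.5463 0.0507 0.055 ]
```

View pics/w1z.png

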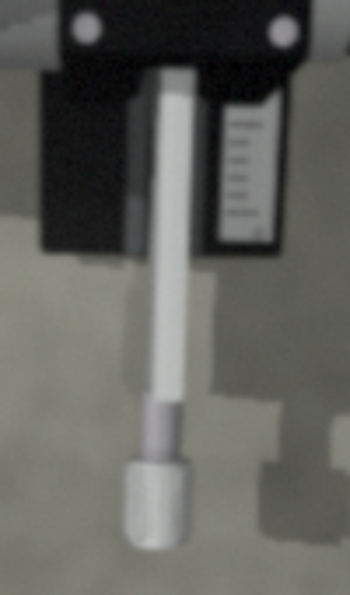

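```bash
python3 -m inch '[{"jaw":0,"x":0.18,"y":-0.28,"z":0,"ax":0,"ay":0,"az":-0.08},{"jaw":0,"x":0,"y":0,"z":-0.7,"ax":0,"ay":0,"az":0},{"jaw":0,"x":0,"y":0,"z":-0.7,"ax":0,"ay":0,"az":0},{"jaw":0,"x":0,"y":0,"z":-0.7,"ax":0,"ay":0,"az":0},{"jaw":0,"x":0,"y":0,"z":0,"ax":0,"ay":0,"az":0}]'
```

```text
time_s: 2.08
tcp_pos: [0.5399, 0.0532, 0.0907]
ee_rot: [[1.0, 0.01, 0.002], [0.01, -1.0, -0.002], [0.002, 0.002, -1.0]]
wrist_force: [0.5, -0.0, 0.2]
gripper_width: 0.999
```

```bash
python3 -m inch '[{"jaw":0,"x":0.04,"y":-0.12,"z":-0.45,"ax":0,"ay":0,"az":-0.05},{"jaw":0,"x":0,"y":0,"z":-0.45,"ax":0,"ay":0,"az":0},{"jaw":0,"x":0,"y":0,"z":-0.1,"ax":0,"ay":0,"az":0},{"jaw":0,"x":0,"y":0,"z":0,"ax":0,"ay":0,"az":0}]'
python3 - <<'E'
from h import *
from station import *
import cv2
print(sense()['tcp_pos'])
for n in("wrist","side"): cv2.imwrite(f"pics/{n}2.png",capture(n)[:,:,::-1])
cv2.imwrite("pics/side2z.png",cv2.resize(cv2.imread("pics/side2.png")[120:280,160:360],None,fx=3.5,fy=3.5))
E
```

```text
time_s: 2.58
tcp_pos: [0.5477, 0.0511, 0.0373]
ee_rot: [[1.0, 0.009, 0.015], [0.009, -1.0, 0.001], [0.015, -0.001, -1.0]]
wrist_force: [0.3, -1.2, 0.7]
gripper_width: 1.0
[0.54769323 0.05109383 0.03734136]
```

View pics/wrist2.png

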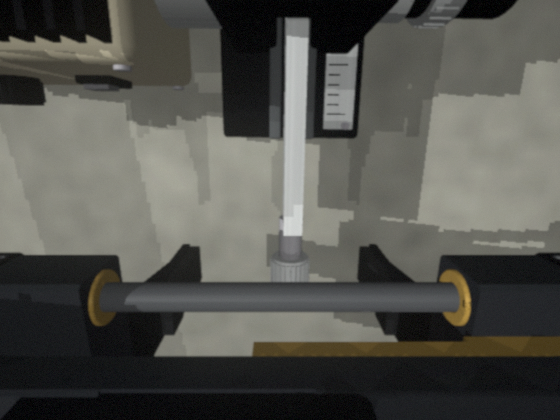

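View pics/side2z.png

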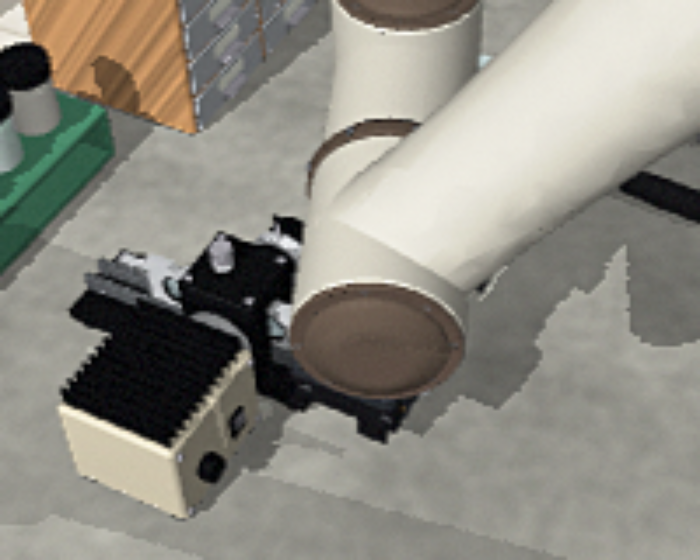

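```bash
python3 -m inch '[{"jaw":0,"x":-0.1,"y":-0.1,"z":-0.2,"ax":0,"ay":0.09,"az":-0.05},{"jaw":0,"x":0,"y":0,"z":0,"ax":0,"ay":0,"az":0}]'
```

```text
time_s: 2.92
tcp_pos: [0.5421, 0.045, 0.0265]
ee_rot: [[1.0, -0.0, 0.002], [-0.0, -1.0, 0.002], [0.002, -0.002, -1.0]]
wrist_force: [-0.4, 0.5, -0.5]
gripper_width: 1.004
```

```bash
python3 -m inch '[{"jaw":120,"x":0,"y":0.01,"z":0,"ax":0,"ay":0,"az":0},{"jaw":180,"x":0,"y":0,"z":0,"ax":0,"ay":0,"az":0},{"jaw":255,"x":0,"y":0,"z":0,"ax":0,"ay":0,"az":0},{"jaw":255,"x":0,"y":0,"z":0,"ax":0,"ay":0,"az":0},{"jaw":255,"x":0,"y":0,"z":0,"ax":0,"ay":0,"az":0},{"jaw":255,"x":0,"y":0,"z":0,"ax":0,"ay":0,"az":0},{"jaw":255,"x":0,"y":0,"z":0,"ax":0,"ay":0,"az":0},{"jaw":255,"x":0,"y":0,"z":0,"ax":0,"ay":0,"az":0}]'
```

```text
time_s: 3.92
tcp_pos: [0.5426, 0.0456, 0.0269]
ee_rot: [[1.0, -0.0, 0.003], [-0.0, -1.0, 0.003], [0.003, -0.003, -1.0]]
wrist_force: [0.1, 0.4, 0.9]
gripper_width: 0.205
```

```bash
python3 -m inch '[{"jaw":255,"x":0.1,"y":0,"z":0,"ax":0,"ay":0,"az":0},{"jaw":255,"x":0.1,"y":0,"z":0,"ax":0,"ay":0,"az":0}]'
python3 - <<'E'
from h import *
from station import *
import cv2
for n in("wrist","scene"): cv2.imwrite(f"pics/{n}3.png",capture(n)[:,:,::-1])
cv2.imwrite("pics/scene3z.png",cv2.resize(cv2.imread("pics/scene3.png")[140:300,220:400],None,fx=3.5,fy=3.5))
E
```

```text
time_s: 4.18
tcp_pos: [0.5513, 0.0455, 0.0268]
ee_rot: [[1.0, -0.001, -0.005], [-0.001, -1.0, 0.002], [-0.005, -0.002, -1.0]]
wrist_force: [-4.7, 2.0, 4.2]
gripper_width: 0.206
```

View pics/wrist3.png

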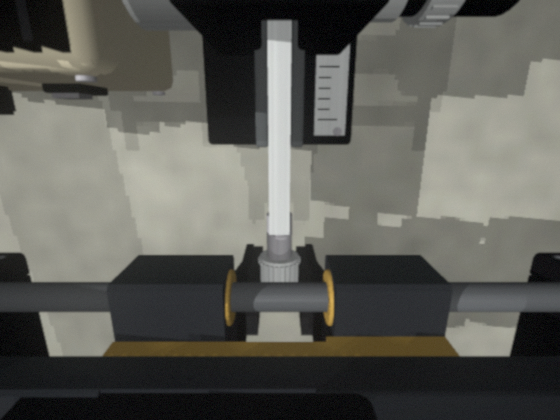

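View pics/scene3z.png

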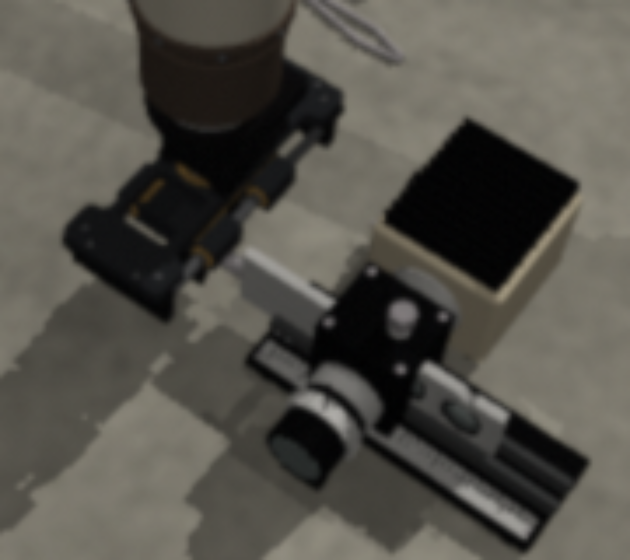

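```bash
python3 -m inch '[{"jaw":255,"x":0.1,"y":0,"z":0,"ax":0,"ay":-0.02,"az":0},{"jaw":255,"x":0.1,"y":0,"z":0,"ax":0,"ay":0,"az":0},{"jaw":255,"x":0.1,"y":0,"z":0,"ax":0,"ay":0,"az":0}]'
python3 -m inch '[{"jaw":255,"x":0.1,"y":0,"z":0,"ax":0,"ay":0,"az":0},{"jaw":255,"x":0.1,"y":0,"z":0,"ax":0,"ay":0,"az":0}]'
```

```text
time_s: 4.65
tcp_pos: [0.5676, 0.0454, 0.0267]
ee_rot: [[1.0, -0.002, -0.006], [-0.002, -1.0, 0.001], [-0.006, -0.001, -1.0]]
wrist_force: [-10.4, 5.1, 9.7]
gripper_width: 0.205
time_s: 4.9
tcp_pos: [0.5741, 0.0455, 0.0268]
ee_rot: [[1.0, -0.003, -0.019], [-0.003, -1.0, -0.001], [-0.019, 0.001, -1.0]]
wrist_force: [-6.8, 2.7, 6.2]
gripper_width: 0.208
```

```bash
python3 -m inch '[{"jaw":255,"x":0.1,"y":0,"z":0,"ax":0,"ay":-0.1,"az":0},{"jaw":255,"x":0.1,"y":0,"z":0,"ax":0,"ay":0,"az":0}]'
python3 -m inch '[{"jaw":255,"x":0.1,"y":0,"z":0,"ax":0,"ay":0,"az":0}]'
```

```text
time_s: 5.15
tcp_pos: [0.5841, 0.0454, 0.0268]
ee_rot: [[1.0, -0.003, -0.006], [-0.003, -1.0, -0.001], [-0.006, 0.001, -1.0]]
wrist_force: [-4.4, 2.6, 4.6]
gripper_width: 0.205
time_s: 5.28
tcp_pos: [0.5893, 0.0454, 0.0268]
ee_rot: [[1.0, -0.003, -0.009], [-0.003, -1.0, -0.001], [-0.009, 0.002, -1.0]]
wrist_force: [-4.8, 1.9, 4.5]
gripper_width: 0.207
```

```bash
python3 -m inch '[{"jaw":255,"x":0.08,"y":0,"z":0,"ax":0,"ay":-0.03,"az":0}]'
python3 -m inch '[{"jaw":255,"x":0.08,"y":0,"z":0,"ax":0,"ay":0,"az":0}]'
python3 -m inch '[{"jaw":255,"x":0.08,"y":0,"z":0,"ax":0,"ay":0,"az":0}]'
```

```text
time_s: 5.4
tcp_pos: [0.5906, 0.0453, 0.0267]
ee_rot: [[1.0, -0.004, -0.012], [-0.004, -1.0, -0.003], [-0.012, 0.003, -1.0]]
wrist_force: [-15.4, 5.8, 15.2]
gripper_width: 0.202
time_s: 5.52
tcp_pos: [0.5904, 0.0452, 0.0267]
ee_rot: [[1.0, -0.005, -0.023], [-0.005, -1.0, -0.004], [-0.023, 0.004, -1.0]]
wrist_force: [-17.1, 7.3, 16.0]
gripper_width: 0.205
time_s: 5.65
tcp_pos: [0.5903, 0.0453, 0.0267]
ee_rot: [[0.999, -0.005, -0.034], [-0.006, -1.0, -0.005], [-0.034, 0.005, -0.999]]
wrist_force: [-14.6, 5.3, 12.0]
gripper_width: 0.207
```

```bash
python3 -m inch '[{"jaw":255,"x":0.1,"y":0,"z":0,"ax":0,"ay":-0.2,"az":0},{"jaw":255,"x":0.08,"y":0,"z":0,"ax":0,"ay":0,"az":0}]'
python3 - <<'E'
from h import *
from station import *
import cv2
cv2.imwrite("pics/wrist4.png",capture("wrist")[:,:,::-1])
E
```

```text
time_s: 5.9
tcp_pos: [0.5906, 0.0452, 0.0266]
ee_rot: [[1.0, -0.007, -0.021], [-0.007, -1.0, -0.008], [-0.021, 0.008, -1.0]]
wrist_force: [-13.3, 6.5, 12.2]
gripper_width: 0.206
```

View pics/wrist4.png

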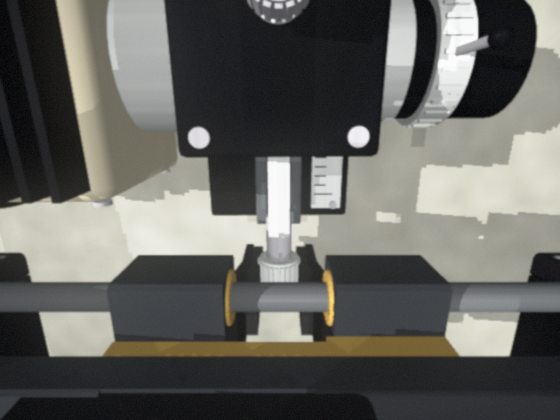

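Run:
```python
from h import *
# housing front top edge row156 z.092 (local -32?) ; shoulder row 234 z .07 (local -66); 
print(plane("wrist",279,156,.092),plane("wrist",279,232,.07),plane("wrist",199,137,.092))
```

```text
[0.65687818 0.04714353 0.092     ] [0.62408353 0.04720276 0.07      ] [0.66260697 0.07053026 0.092     ]
```

```bash
python3 -m inch '[{"jaw":255,"x":-0.05,"y":0,"z":0,"ax":0,"ay":-0.1,"az":0},{"jaw":255,"x":-0.06,"y":0,"z":0,"ax":0,"ay":0,"az":0},{"jaw":255,"x":-0.06,"y":0,"z":0,"ax":0,"ay":0,"az":0}]'
python3 -m inch '[{"jaw":255,"x":-0.05,"y":0,"z":0,"ax":0,"ay":0,"az":0}]'
```

```text
time_s: 6.32
tcp_pos: [0.585, 0.0454, 0.0268]
ee_rot: [[1.0, -0.006, 0.006], [-0.006, -1.0, -0.007], [0.006, 0.007, -1.0]]
wrist_force: [2.9, -1.3, -3.3]
gripper_width: 0.207
time_s: 6.45
tcp_pos: [0.5828, 0.0454, 0.0268]
ee_rot: [[1.0, -0.006, 0.007], [-0.006, -1.0, -0.006], [0.007, 0.006, -1.0]]
wrist_force: [4.5, -0.5, -3.0]
gripper_width: 0.206
```

```bash
python3 -m inch '[{"jaw":255,"x":-0.05,"y":0,"z":0,"ax":0,"ay":0.03,"az":0},{"jaw":255,"x":-0.05,"y":0,"z":0,"ax":0,"ay":0,"az":0}]'
python3 -m inch '[{"jaw":255,"x":-0.05,"y":0,"z":0,"ax":0,"ay":0,"az":0}]'
python3 -m inch '[{"jaw":255,"x":-0.03,"y":0,"z":0,"ax":0,"ay":0,"az":0}]'
```

```text
time_s: 6.7
tcp_pos: [0.5775, 0.0455, 0.0268]
ee_rot: [[1.0, -0.006, 0.004], [-0.006, -1.0, -0.006], [0.004, 0.006, -1.0]]
wrist_force: [4.6, -1.3, -2.6]
gripper_width: 0.205
time_s: 6.82
tcp_pos: [0.5742, 0.0454, 0.0268]
ee_rot: [[1.0, -0.006, 0.003], [-0.006, -1.0, -0.006], [0.003, 0.006, -1.0]]
wrist_force: [4.2, -0.2, -1.5]
gripper_width: 0.202
time_s: 6.95
tcp_pos: [0.5713, 0.0454, 0.0268]
ee_rot: [[1.0, -0.006, 0.001], [-0.006, -1.0, -0.006], [0.001, 0.006, -1.0]]
wrist_force: [-0.8, 0.4, 0.3]
gripper_width: 0.201
```

```bash
python3 -m inch '[{"jaw":255,"x":-0.02,"y":0,"z":0,"ax":0,"ay":0,"az":0}]'
python3 -m inch '[{"jaw":255,"x":0,"y":0,"z":0,"ax":0,"ay":0,"az":0}]'
python3 -m inch '[{"jaw":255,"x":-0.01,"y":0,"z":0,"ax":0,"ay":0,"az":0}]'
```

```text
time_s: 7.08
tcp_pos: [0.5682, 0.0454, 0.0267]
ee_rot: [[1.0, -0.007, -0.002], [-0.007, -1.0, -0.007], [-0.002, 0.007, -1.0]]
wrist_force: [-1.5, 1.6, 2.3]
gripper_width: 0.208
time_s: 7.2
tcp_pos: [0.5679, 0.0455, 0.0268]
ee_rot: [[1.0, -0.007, -0.002], [-0.007, -1.0, -0.007], [-0.002, 0.007, -1.0]]
wrist_force: [1.3, -1.0, -1.5]
gripper_width: 0.203
time_s: 7.32
tcp_pos: [0.5679, 0.0455, 0.0268]
ee_rot: [[1.0, -0.006, -0.001], [-0.006, -1.0, -0.007], [-0.001, 0.007, -1.0]]
wrist_force: [4.4, -1.1, -2.0]
gripper_width: 0.208
```

```bash
python3 -m inch '[{"jaw":255,"x":-0.02,"y":0,"z":0,"ax":0,"ay":0,"az":0}]'
python3 -m inch '[{"jaw":255,"x":-0.02,"y":0,"z":0,"ax":0,"ay":0,"az":0}]'
python3 -m inch '[{"jaw":255,"x":0,"y":0,"z":0,"ax":0,"ay":0,"az":0}]'
```

```text
time_s: 7.45
tcp_pos: [0.5678, 0.0455, 0.0269]
ee_rot: [[1.0, -0.006, 0.001], [-0.006, -1.0, -0.006], [0.001, 0.006, -1.0]]
wrist_force: [5.9, -2.0, -4.7]
gripper_width: 0.208
time_s: 7.58
tcp_pos: [0.5678, 0.0455, 0.0269]
ee_rot: [[1.0, -0.006, 0.004], [-0.006, -1.0, -0.006], [0.004, 0.006, -1.0]]
wrist_force: [5.3, -1.5, -3.8]
gripper_width: 0.209
time_s: 7.7
tcp_pos: [0.5679, 0.0454, 0.0268]
ee_rot: [[1.0, -0.006, 0.004], [-0.006, -1.0, -0.006], [0.004, 0.006, -1.0]]
wrist_force: [0.9, -0.1, -0.9]
gripper_width: 0.206
```

```bash
python3 -m inch '[{"jaw":255,"x":0.02,"y":0,"z":0,"ax":0,"ay":0,"az":0}]'
python3 -m inch '[{"jaw":255,"x":0.02,"y":0,"z":0,"ax":0,"ay":0,"az":0}]'
python3 -m inch '[{"jaw":255,"x":0,"y":0,"z":0,"ax":0,"ay":0,"az":0},{"jaw":255,"x":0,"y":0,"z":0,"ax":0,"ay":0,"az":0},{"jaw":255,"x":0,"y":0,"z":0,"ax":0,"ay":0,"az":0}]'
```

```text
time_s: 7.82
tcp_pos: [0.568, 0.0454, 0.0268]
ee_rot: [[1.0, -0.006, 0.001], [-0.006, -1.0, -0.006], [0.001, 0.006, -1.0]]
wrist_force: [-2.7, 0.9, 2.8]
gripper_width: 0.207
time_s: 7.95
tcp_pos: [0.568, 0.0454, 0.0267]
ee_rot: [[1.0, -0.007, -0.001], [-0.007, -1.0, -0.007], [-0.001, 0.007, -1.0]]
wrist_force: [-2.6, 1.7, 2.7]
gripper_width: 0.207
time_s: 8.32
tcp_pos: [0.568, 0.0454, 0.0268]
ee_rot: [[1.0, -0.006, -0.001], [-0.006, -1.0, -0.007], [-0.001, 0.007, -1.0]]
wrist_force: [-0.6, 0.8, 0.4]
gripper_width: 0.203
```

Run:
```python
from h import *
from station import *
import cv2
im=capture("wrist");cv2.imwrite("pics/wrist5.png",im[:,:,::-1])
print(plane("wrist",279,232,.07)); s=sense();print(s['wrist_force'],s['gripper_width'],s['joint_velocities'])
a=cv2.imread("pics/side0.png")
for n in("scene","side"): cv2.imwrite(f"pics/{n}5.png",capture(n)[:,:,::-1])
```

```text
[0.60024614 0.04740114 0.07      ]
[-0.50302964  1.14999908  1.49181746] 0.20446593150848108 [ 0.1013802  -0.02000723 -0.03143881 -0.09876619 -0.00264696  0.13496146]
```

View pics/wrist5.png

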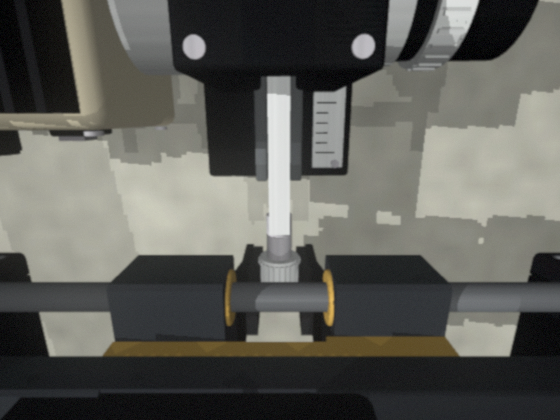

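View pics/scene5.png

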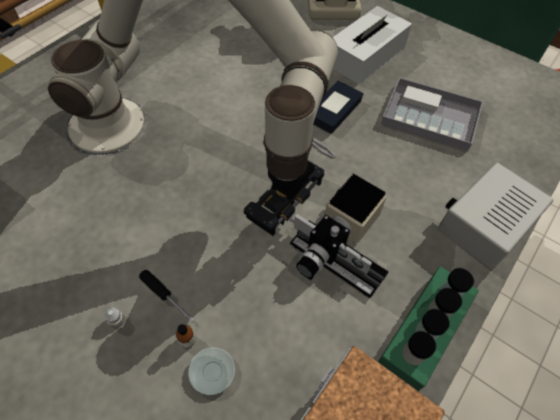

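The knob is still between the pads at (279,270). The shoulder of the strip is at x = 0.600, about 23 mm out, and the bystanders look unmoved. I'm handing in.

```bash
python3 -c "
from station import *
print(finish_job())"
```

```text
the job is handed in; nothing more can be done
None
```

I pushed the filter slide in to its end stop, drew it back to the first click, and handed the job in with the fingers still gripping the knob. No verdict came back, and I could not read the slide-travel or click-ball values directly.

- **End stop:** The knob stopped at x ≈ 0.591 m, where I expected it. It held there under about 13–17 N for roughly 0.5 s.
- **First click:** The slide came out about 23 mm, and I felt the ball pull it into the notch. It then stayed at x = 0.568 m when I pulled with 6 N and pushed with 3 N, so it is seated.
- **Last check:** The arm was still, the wrist force was under 2 N, and the fingers were stopped on the knob. In the scene view the bystanders I could see had not moved; the arm hid the forceps partly and the spare filter completely.
- **Disagreement:** The gripper opening of 0.205 works out to about 18 mm on a 20 mm knob. The pads may be slightly off the knob's centre line, or the scale may be inexact. In the wrist pictures the knob did not slip in the fingers.

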